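Size a rod blank in the taper gauge and sort it by its colour band

ROBOT

A 6-joint arm with a two-finger parallel gripper is mounted at the origin on the work surface. World frame = base frame: x ahead of the robot, y to its left, z up, the work surface at z = 0. Lengths are in m, angles in degrees, forces in N, time in s.
With the tool pointing down it reaches from about 0.375 to 0.9 m from the base axis. Payload 3.1 kg.
Tool frame: the origin (TCP) lies on the centre line of the jaws, within the pads' length; the fingertips stand 17 mm ahead of it and the grasp point (between the pads) lies 2 mm behind it; y points along the fingers, x is the direction in which the jaws open and shut, and the axes are right-handed (so a half turn about y gives the same grasp; the last joint's range is limited). The gripper opens to 87 mm and grips with 3 to 60 N. Pads are 19 mm wide; open, the fingers measure 117 mm over their backs; the gripper's body (75 mm by 190 mm) begins 51 mm behind the grasp point.
Start: joints at [-74.914, 30.224, 82.088, -0, 67.689, -10.227], TCP at [0.267, -0.565, 0.24] pointing down, gripper open.
Joint ranges: [-176.69, 176.69], [-43.24, 126.21], [12.49, 139.97], [-82, 262], [0, 151.66], [-163.58, 163.58]. Speed limits (degrees/s): [159.86, 159.86, 180, 180, 180, 180].

INTERFACE

Orientations are given as a 3x3 rotation matrix whose columns are the frame's x, y, z axes.
In Python, from rig import read_state, capture, camera_info, hand_in, trace, tip_of gives the robot as it stands.
- The arm moves only by the tool jog_arm, never from a script. Its argument "steps" is a list of rows, each an object with "fingers": the opening in per cent of the stroke, from 0 (shut) to 100 (fully open); "delta_pos": the shift along the world's x, y, z in mm, a list of three; "turn": the turn about the world's z in degrees. A call has 1 to 20 rows; each row is the pose to reach, as a shift and turn from the pose commanded when the call began; what a row does not reach only later rows make up. A row lasts 1/12 s, in which the tool goes at most 41.7 mm and 7.16 degrees, less where a joint would pass 70% of its speed; a pose out of reach is approached as far as the arm can. A call with a gripper value outside its range is refused whole. The fingers move at their own pace and stop on an object; the grip force is fixed at half the most. Time passes only in rows, so rows that repeat a pose let the fingers close. It gives the time, the measured TCP pose, the force and the opening at its end, in the units of the state.
- read_state(): the state, without advancing time (a new reading comes with each control period).
- capture(name): name is "scene" or "side" or "wrist"; returns the picture (384x512x3 uint8, red, green, blue); there is no depth.
- camera_info(name): a dict with "fov_y" (degrees; the focal length in pixels is half the picture's height over the tangent of half this angle, whatever the lens; pixels are square), "cx", "cy" (the principal point, pixels), "view" (4x4, takes a point from world to camera coordinates); the wrist camera has in their place "tool_from_camera" (4x4, takes a point from camera to tool coordinates, whose origin is the TCP and whose axes are the tool frame's). Camera axes: x right, y down, z forward; pixel columns grow to the right and rows downward; lengths in m; the calibration is good to about 2 mm. A picture is of the moment at which its call begins: read the wrist's pose just before it. camera_info takes no time and is no camera call.
- hand_in(): hands the job in, once; it reports no verdict.
Trained networks look in the newest picture that a camera, given by its name, has taken for a name from the list of things; names that differ only in an ending like _2 or _b are one class to them, and where a whole thing is asked for, a point or a joint stands for the part that bears it (a point fixed in the world has none). Each returns a list of dicts, best first, with "confidence" (0 to 1); they miss things now and then, are a little off and sometimes report something else, mostly with a low value. They report only what shows in the picture. A call takes as long as a camera call. They do not tell look-alikes from the thing itself.
- trace(target, camera): "mask" (384x512 bool, what is visible of it).
- tip_of(target, camera): "position" ([x, y, z] in m, in world coordinates, good to about 4 mm: a listed point, or the origin of a listed thing).
The state is a dict: "time_s": time; "joint_positions": joint angles; "qvel": joint speeds; "tau": joint torques, N m; "position": TCP position; "tcp_rot": TCP orientation; "force": force on the tool from outside, world axes, zero at the start; "moment": the same for the moment, N m; "opening": opening from 0.0 (shut) to 1.0 (fully open).
Only numpy, scipy, OpenCV 4.12 (cv2) and the standard library are available. Lean on these libraries where they do the work, as an engineer would, in place of code of your own. Each camera call takes 0.05 s, during which the arm holds its last target.

TASK

Size the next rod in the queue, the one in the white-marked socket: hold it upright, well down between the two steel bars at the wide mouth of the taper gauge, slide it along the slot towards the narrow end until it wedges lightly against both bars and will go no further, hold it there for about half a second, and read the colour band on the bars beside it. The rods are soft, so stop at the first firm resistance and do not force it. Then take it out, set it down on the floor of the bin of that colour without dropping it, let go, and leave the other rods and everything else on the bench where they are.

Things in the scene. Friction and masses are not known exactly. Their poses are not given: they have to be found in the camera images.
- gauge: taper gauge fixed to the bench: dark steel plate 200 (x) x 120 (y) x 10 mm carrying two bright steel bars that form a slot along the gauge's x axis, open at the top and at the wide end. Origin: centre of the plate's underside, on the slot's centre line; z up; +x points from the wide mouth to the narrow end. A 14 mm high end block stands on the plate at x = +84 to +96 mm
- slot_mouth (a point): middle of the slot's wide open mouth, on top of the base plate (10 mm over the table), at gauge x = -75 mm. The slot is 26.7 mm wide here, 17.3 mm at gauge x = 0 and 7.9 mm at the narrow end (x = +75 mm), narrowing evenly by 1 mm in 8 mm
- bar_left: the gauge's bar on its +y side, 150 long x 26 wide x 28 mm high, standing on the base plate (top 38 mm over the table), inner face straight and upright; origin at the centre of its underside, x along the bar (turned 3.6 degrees from the gauge's x). The steel does not give; over 25 N between a rod and a bar bruises the rod
- bar_right: the same on the -y side. Between the bars a wedged rod is held by friction with a few N; it is freed by pulling it back towards the mouth or lifting it out
- band_blue (a point): middle of the blue band: on the slot's centre line, level with the tops of the bars, at gauge x = -4 mm. Both bars carry on their tops three colour bands, each 16 mm long along the slot: blue x = -12 to +4, yellow +4 to +20, red +20 to +36 mm. The reading is the band beside the axis of the wedged rod; rods stop near the middle of a band (+-4 mm)
- band_yellow (a point): the same for the yellow band, at gauge x = +12 mm
- band_red (a point): the same for the red band, at gauge x = +28 mm
- rack: queue block of dark grey plastic, fixed, 56 (x) x 200 (y) x 40 mm high, with three 21 mm sockets 30 mm deep in a row at y = +65, 0 and -65 mm; the one at y = +65 mm is marked with a white frame on top and white faces: its rod is next. Origin at the centre of its underside. Rods stand loose in the sockets, feet 10 mm and tops 120 mm over the table
- rack_hole0 (a point): centre of the mouth of the white-marked socket, 40 mm over the table
- rod_a: one of three round rod blanks of brown filled plastic, 110 mm long and alike to the eye, standing at the start in the three sockets of the queue block in any order; diameters between 13 and 19 mm, different for each rod and not known beforehand (finding out is the job); 50 to 130 g; origin at the centre of its lower end, z along the rod up
- rod_b: another of three round rod blanks of brown filled plastic, 110 mm long and alike to the eye, standing at the start in the three sockets of the queue block in any order; diameters between 13 and 19 mm, different for each rod and not known beforehand (finding out is the job); 50 to 130 g; origin at the centre of its lower end, z along the rod up
- rod_c: another of three round rod blanks of brown filled plastic, 110 mm long and alike to the eye, standing at the start in the three sockets of the queue block in any order; diameters between 13 and 19 mm, different for each rod and not known beforehand (finding out is the job); 50 to 130 g; origin at the centre of its lower end, z along the rod up
- bin_blue: the blue sorting bin (blue-band rods): open plastic box 92 (x) x 100 (y) x 46 mm high, walls and floor 4 mm, fixed on the plywood tray, its underside 8 mm over the table; the three bins stand side by side, 104 mm between centres, in any order; origin at the centre of its underside
- bin_yellow: the yellow sorting bin (yellow-band rods): open plastic box 92 (x) x 100 (y) x 46 mm high, walls and floor 4 mm, fixed on the plywood tray, its underside 8 mm over the table; the three bins stand side by side, 104 mm between centres, in any order; origin at the centre of its underside
- bin_red: the red sorting bin (red-band rods): open plastic box 92 (x) x 100 (y) x 46 mm high, walls and floor 4 mm, fixed on the plywood tray, its underside 8 mm over the table; the three bins stand side by side, 104 mm between centres, in any order; origin at the centre of its underside
- seal_stack: bystander: round stack of brown seal rings, 72 mm diameter, 66 mm high, loose; leave it alone. Origin at the centre of its underside
- black_seal: bystander: flat black rubber seal ring, 80 mm across, 12 mm high, loose; leave it alone. Origin at the centre of its underside
- tape_roll: bystander: roll of buff packing tape lying flat, 90 mm across, 24 mm high, loose; leave it alone. Origin at the centre of its underside
- carton: bystander: small closed cardboard carton 85 x 65 x 60 mm, loose; leave it alone. Origin at the centre of its underside
- sleeve: bystander: buff tube standing up, 66 mm diameter, 85 mm high, loose; leave it alone. Origin at the centre of its underside
- brush: bystander: hand brush lying on the table, about 200 mm long, loose; leave it alone. Origin at the centre of its underside
- block_gauge: bystander: flat steel block 75 x 40 x 22 mm, loose; leave it alone. Origin at the centre of its underside
Not all that is in view belongs to the job. Several things have the shape of the gauge; the one meant has the colours described above.

How it is judged (in metres and radians):
On the way:
1. the rod, held upright (within 10 degrees) with its foot no more than 16 mm over the base plate, is wedged in the slot: pressed with more than 1.5 N against both bars at once for 0.3 s (((contact force between rod_a and bar_left above 1.5 N and contact force between rod_a and bar_right above 1.5 N and contact force between rod_a and the fingers above 0.5 N and z of rod_a in the frame of gauge below 0.026 m and angle between rod_a's own z axis and vertical below 0.17 rad) or (contact force between rod_b and bar_left above 1.5 N and contact force between rod_b and bar_right above 1.5 N and contact force between rod_b and the fingers above 0.5 N and z of rod_b in the frame of gauge below 0.026 m and angle between rod_b's own z axis and vertical below 0.17 rad) or (contact force between rod_c and bar_left above 1.5 N and contact force between rod_c and bar_right above 1.5 N and contact force between rod_c and the fingers above 0.5 N and z of rod_c in the frame of gauge below 0.026 m and angle between rod_c's own z axis and vertical below 0.17 rad))), for 0.3 s.
At the end, for the whole second after the job is handed in: The rod that stood in the white-marked socket stands or leans, let go and at rest, with its foot on the floor of the bin whose colour is that of the band where it wedges (foot within 16 mm of the floor and inside the bin); the other two rods are within 15 mm of where they stood (((x of rod_a in the frame of bin_red between -0.042 and 0.042 m and y of rod_a in the frame of bin_red between -0.046 and 0.046 m and z of rod_a in the frame of bin_red below 0.02 m and angle between rod_a's own z axis and vertical below 1.3 rad and linear speed of rod_a below 0.03 m/s and contact force between rod_a and the fingers below 0.05 N and distance of each of rod_b, rod_c from where it was at the start of the episode below 0.015 m and horizontal distance between each of rod_b, rod_c and rack_hole0 above 0.03 m) or (x of rod_b in the frame of bin_yellow between -0.042 and 0.042 m and y of rod_b in the frame of bin_yellow between -0.046 and 0.046 m and z of rod_b in the frame of bin_yellow below 0.02 m and angle between rod_b's own z axis and vertical below 1.3 rad and linear speed of rod_b below 0.03 m/s and contact force between rod_b and the fingers below 0.05 N and distance of each of rod_a, rod_c from where it was at the start of the episode below 0.015 m and horizontal distance between each of rod_a, rod_c and rack_hole0 above 0.03 m) or (x of rod_c in the frame of bin_blue between -0.042 and 0.042 m and y of rod_c in the frame of bin_blue between -0.046 and 0.046 m and z of rod_c in the frame of bin_blue below 0.02 m and angle between rod_c's own z axis and vertical below 1.3 rad and linear speed of rod_c below 0.03 m/s and contact force between rod_c and the fingers below 0.05 N and distance of each of rod_a, rod_b from where it was at the start of the episode below 0.015 m and horizontal distance between each of rod_a, rod_b and rack_hole0 above 0.03 m))); the robot touches nothing.
It fails at once if the rod was forced: more than 25 N between it and a bar of the gauge (contact force between any of rod_a, rod_b, rod_c and bar_left above 25 N or contact force between any of rod_a, rod_b, rod_c and bar_right above 25 N).
It fails at once if a rod other than the one in the white-marked socket was taken or moved by more than 20 mm ((distance of rod_a from where it was at the start of the episode above 0.02 m and horizontal distance between rod_b and rack_hole0 below 0.01 m) or (distance of rod_a from where it was at the start of the episode above 0.02 m and horizontal distance between rod_c and rack_hole0 below 0.01 m) or (distance of rod_b from where it was at the start of the episode above 0.02 m and horizontal distance between rod_a and rack_hole0 below 0.01 m) or (distance of rod_b from where it was at the start of the episode above 0.02 m and horizontal distance between rod_c and rack_hole0 below 0.01 m) or (distance of rod_c from where it was at the start of the episode above 0.02 m and horizontal distance between rod_a and rack_hole0 below 0.01 m) or (distance of rod_c from where it was at the start of the episode above 0.02 m and horizontal distance between rod_b and rack_hole0 below 0.01 m) or distance of each of rod_b, rod_a from where it was at the start of the episode above 0.02 m or distance of each of rod_c, rod_a from where it was at the start of the episode above 0.02 m or distance of each of rod_c, rod_b from where it was at the start of the episode above 0.02 m).
It fails at once if the rod was dropped: let go over a bin with its foot more than 26 mm above the bin's floor ((contact force between rod_a and the fingers below 0.01 N and x of rod_a in the frame of bin_red between -0.046 and 0.046 m and y of rod_a in the frame of bin_red between -0.05 and 0.05 m and z of rod_a in the frame of bin_red above 0.03 m and angle between rod_a's own z axis and vertical below 0.35 rad) or (contact force between rod_a and the fingers below 0.01 N and x of rod_a in the frame of bin_yellow between -0.046 and 0.046 m and y of rod_a in the frame of bin_yellow between -0.05 and 0.05 m and z of rod_a in the frame of bin_yellow above 0.03 m and angle between rod_a's own z axis and vertical below 0.35 rad) or (contact force between rod_a and the fingers below 0.01 N and x of rod_a in the frame of bin_blue between -0.046 and 0.046 m and y of rod_a in the frame of bin_blue between -0.05 and 0.05 m and z of rod_a in the frame of bin_blue above 0.03 m and angle between rod_a's own z axis and vertical below 0.35 rad) or (contact force between rod_b and the fingers below 0.01 N and x of rod_b in the frame of bin_red between -0.046 and 0.046 m and y of rod_b in the frame of bin_red between -0.05 and 0.05 m and z of rod_b in the frame of bin_red above 0.03 m and angle between rod_b's own z axis and vertical below 0.35 rad) or (contact force between rod_b and the fingers below 0.01 N and x of rod_b in the frame of bin_yellow between -0.046 and 0.046 m and y of rod_b in the frame of bin_yellow between -0.05 and 0.05 m and z of rod_b in the frame of bin_yellow above 0.03 m and angle between rod_b's own z axis and vertical below 0.35 rad) or (contact force between rod_b and the fingers below 0.01 N and x of rod_b in the frame of bin_blue between -0.046 and 0.046 m and y of rod_b in the frame of bin_blue between -0.05 and 0.05 m and z of rod_b in the frame of bin_blue above 0.03 m and angle between rod_b's own z axis and vertical below 0.35 rad) or (contact force between rod_c and the fingers below 0.01 N and x of rod_c in the frame of bin_red between -0.046 and 0.046 m and y of rod_c in the frame of bin_red between -0.05 and 0.05 m and z of rod_c in the frame of bin_red above 0.03 m and angle between rod_c's own z axis and vertical below 0.35 rad) or (contact force between rod_c and the fingers below 0.01 N and x of rod_c in the frame of bin_yellow between -0.046 and 0.046 m and y of rod_c in the frame of bin_yellow between -0.05 and 0.05 m and z of rod_c in the frame of bin_yellow above 0.03 m and angle between rod_c's own z axis and vertical below 0.35 rad) or (contact force between rod_c and the fingers below 0.01 N and x of rod_c in the frame of bin_blue between -0.046 and 0.046 m and y of rod_c in the frame of bin_blue between -0.05 and 0.05 m and z of rod_c in the frame of bin_blue above 0.03 m and angle between rod_c's own z axis and vertical below 0.35 rad)).
It fails at once if a bystander was moved by more than 20 mm (distance of any of seal_stack, black_seal, tape_roll, carton, sleeve, brush, block_gauge from where it was at the start of the episode above 0.02 m).
It also fails if it takes over 54 s, if anything falls off the work surface, if the arm or the gripper's body presses on something with over 40 N, if the wrist force passes 120 N, or if a joint passes its speed limit or range.

## Working session

There is one attempt and no reset: what is moved stays moved. The work goes in short steps, Python scripts to look and compute and a tool call to move; the robot and the scene stay as the last step left them, time stands still between calls to the robot, and variables do not carry over. Pictures are saved under pics/ and viewed, and the job is handed in when it is done.

Besides the shell and the picture viewer there is one more tool, called after ">>>" by a JSON object that holds its "name" and its "arguments", one argument or row to a line. jog_arm: Moves the arm, as the interface text tells. Its arguments: {"type":"object","properties":{"steps":{"type":"array","items":{"type":"object","properties":{"fingers":{"type":"number"},"delta_pos":{"type":"array","items":{"type":"number"}},"turn":{"type":"number"}}}}},"required":["steps"]}

```bash
ls; mkdir -p pics; python3 - <<'E'
from rig import *
import cv2, numpy as np
s=read_state(); print({k:np.round(v,3).tolist() for k,v in s.items()})
for n in ["scene","side","wrist"]:
    im=capture(n); cv2.imwrite(f"pics/{n}0.png",im[:,:,::-1]); ci=camera_info(n); print(n,{k:np.round(v,4).tolist() for k,v in ci.items()})
E
```

```text
pics
{'time_s': 0.0, 'joint_positions': [-74.914, 30.277, 82.156, -0.001, 67.688, -10.229], 'qvel': [0.032, 0.003, 0.035, 0.057, -0.14, 0.048], 'tau': [-0.0, -44.005, -17.659, 0.064, 0.058, -0.0], 'position': [0.267, -0.564, 0.239], 'tcp_rot': [[0.428, -0.001, 0.904], [-0.904, 0.002, 0.428], [-0.002, -1.0, 0.0]], 'force': [0.361, -0.08, 0.314], 'moment': [-0.0, 0.028, -0.079], 'opening': 1.001}
scene {'fov_y': 56.6087, 'cx': 258.0461, 'cy': 194.602, 'view': [[0.7027, 0.7113, 0.0177, -0.3382], [0.4684, -0.4437, -0.764, -0.1987], [-0.5356, 0.5452, -0.6449, 1.3395], [0.0, 0.0, 0.0, 1.0]]}
side {'fov_y': 48.2922, 'cx': 252.2473, 'cy': 196.5801, 'view': [[-0.9301, -0.367, -0.0176, 0.4721], [-0.2434, 0.6512, -0.7188, 0.1845], [0.2753, -0.6643, -0.695, 1.3932], [0.0, 0.0, 0.0, 1.0]]}
wrist {'fov_y': 71.7564, 'cx': 254.0545, 'cy': 193.9665, 'tool_from_camera': [[1.0, 0.0015, 0.0016, 0.0015], [-0.0012, -0.2685, 0.9633, -0.1457], [0.0019, -0.9633, -0.2685, 0.0731], [0.0, 0.0, 0.0, 1.0]]}
```

View pics/scene0.png

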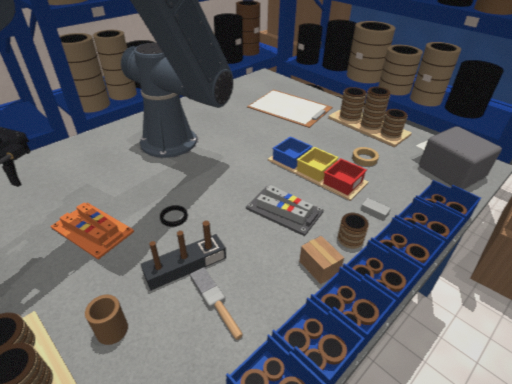

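View pics/side0.png

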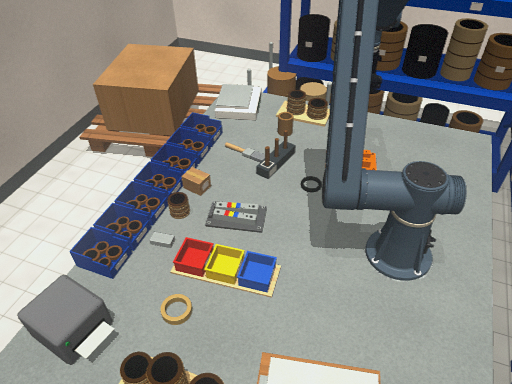

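View pics/wrist0.png

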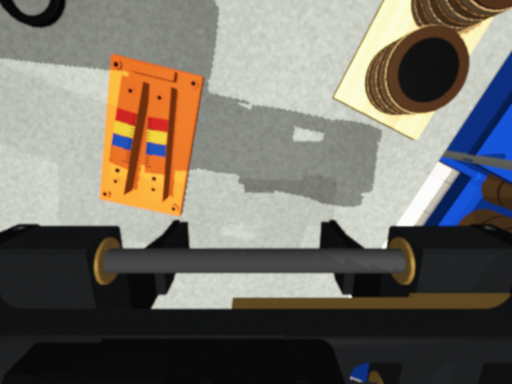

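```bash
python3 - <<'E'
from rig import *
import numpy as np
for n in ["scene","side"]:
    for t in ["gauge","slot_mouth","band_blue","band_yellow","band_red","rack","rack_hole0","rod_a","bin_blue","bin_yellow","bin_red","bar_left","bar_right"]:
        print(n,t,[(np.round(d["position"],3).tolist(),round(d["confidence"],2)) for d in tip_of(t,n)][:5])
print(read_state()["time_s"])
E
```

```text
scene gauge [([0.56, 0.036, -0.001], 0.77), ([0.243, -0.409, -0.003], 0.55)]
scene slot_mouth [([0.169, -0.426, 0.009], 0.91), ([0.482, 0.017, 0.008], 0.84)]
scene band_blue [([0.556, 0.033, 0.037], 0.91), ([0.242, -0.414, 0.039], 0.88)]
scene band_yellow [([0.566, 0.036, 0.041], 0.8), ([0.257, -0.407, 0.041], 0.8)]
scene band_red [([0.273, -0.406, 0.041], 0.74), ([0.584, 0.042, 0.035], 0.72)]
scene rack [([0.525, -0.3, 0.001], 0.66)]
scene rack_hole0 [([0.539, -0.234, 0.043], 0.62)]
scene rod_a [([0.53, -0.299, 0.008], 0.75), ([0.535, -0.238, 0.013], 0.65), ([0.507, -0.36, 0.007], 0.62)]
scene bin_blue [([0.398, 0.249, 0.009], 0.9), ([0.758, -0.057, 0.0], 0.68)]
scene bin_yellow [([0.497, 0.258, 0.007], 0.77), ([0.54, -0.235, 0.041], 0.43), ([0.559, 0.012, 0.006], 0.24)]
scene bin_red [([0.603, 0.27, 0.008], 0.86)]
scene bar_left [([0.242, -0.39, 0.011], 0.97), ([0.748, 0.227, -0.002], 0.66), ([0.546, 0.056, 0.012], 0.62)]
scene bar_right [([0.25, -0.431, 0.008], 0.96), ([0.561, 0.013, 0.008], 0.65)]
side gauge [([0.241, -0.41, 0.003], 0.73), ([0.553, 0.035, 0.0], 0.63), ([0.564, 0.
[... 161 characters left out ...]
side band_blue [([0.555, 0.034, 0.038], 0.67), ([0.242, -0.415, 0.039], 0.6)]
side band_yellow [([0.564, 0.038, 0.036], 0.86)]
side band_red [([0.581, 0.041, 0.038], 0.86)]
side rack [([0.524, -0.296, -0.002], 0.79)]
side rack_hole0 [([0.539, -0.231, 0.04], 0.68)]
side rod_a [([0.543, -0.237, 0.01], 0.61), ([0.51, -0.363, 0.008], 0.43), ([0.525, -0.301, 0.011], 0.43)]
side bin_blue [([0.395, 0.253, 0.006], 0.94)]
side bin_yellow [([0.493, 0.26, 0.005], 0.77), ([0.555, 0.037, -0.002], 0.26)]
side bin_red [([0.6, 0.267, 0.011], 0.96), ([0.535, -0.232, 0.039], 0.63)]
side bar_left [([0.554, 0.057, 0.012], 0.84), ([0.239, -0.394, 0.008], 0.57)]
side bar_right [([0.558, 0.014, 0.011], 0.55)]
1.45
```

The real gauge is the dark grey one at about scene (285,208), world (0.557, 0.035); the orange one is a decoy. The white socket is at scene (210,248), and the bins run blue, yellow, red with increasing x. I'll move above the rack for a close look.

>>> {"name": "jog_arm", "arguments": {
  "steps": [
    {"delta_pos":[257,271,10],"turn":51,"fingers":60},
    {"delta_pos":[257,271,10],"turn":51,"fingers":60},
    {"delta_pos":[257,271,10],"turn":51,"fingers":60},
    {"delta_pos":[257,271,10],"turn":51,"fingers":60},
    {"delta_pos":[257,271,10],"turn":51,"fingers":60},
    {"delta_pos":[257,271,10],"turn":51,"fingers":60},
    {"delta_pos":[257,271,10],"turn":51,"fingers":60},
    {"delta_pos":[257,271,10],"turn":51,"fingers":60},
    {"delta_pos":[257,271,10],"turn":51,"fingers":60},
    {"delta_pos":[257,271,10],"turn":51,"fingers":60},
    {"delta_pos":[257,271,10],"turn":51,"fingers":60},
    {"delta_pos":[257,271,10],"turn":51,"fingers":60}
  ]
}}

```text
time_s: 2.45
position: [0.5241, -0.294, 0.2495]
tcp_rot: [[0.972, -0.001, 0.236], [-0.236, -0.0, 0.972], [-0.0, -1.0, -0.001]]
force: [-0.3, 0.8, 0.1]
opening: 0.6
```

```bash
cat > h.py <<'E'
from rig import *
import cv2, numpy as np
def cam(n):
    ci=camera_info(n); f=192/np.tan(np.radians(ci["fov_y"]/2))
    if n=="wrist":
        s=read_state(); T=np.eye(4); T[:3,:3]=s["tcp_rot"]; T[:3,3]=s["position"]
        V=np.linalg.inv(T@np.array(ci["tool_from_camera"]))
    else: V=np.array(ci["view"])
    return f,ci["cx"],ci["cy"],V
def px2w(c,u,v,z):
    f,cx,cy,V=c; M=np.linalg.inv(V); d=M[:3,:3]@np.array([(u-cx)/f,(v-cy)/f,1]); o=M[:3,3]
    return o+d*(z-o[2])/d[2]
def w2px(c,p):
    f,cx,cy,V=c; q=V[:3,:3]@np.array(p)+V[:3,3]; return np.array([cx+f*q[0]/q[2],cy+f*q[1]/q[2]])
E
python3 - <<'E'
from h import *
s=read_state(); print(s["time_s"],np.round(s["position"],4),np.round(s["tcp_rot"],3).tolist(),s["force"],s["opening"])
c=cam("wrist"); im=capture("wrist")[:,:,::-1].copy(); 
cv2.imwrite("pics/w1.png",im)
for t in ["rack","rack_hole0","rod_a"]: print(t,[(np.round(d["position"],4).tolist(),round(d["confidence"],2)) for d in tip_of(t,"wrist")][:4])
print(w2px(c,(.539,-.234,.04)))
E
```

```text
2.45 [ 0.5241 -0.294   0.2495] [[0.972, -0.001, 0.236], [-0.236, -0.0, 0.972], [-0.0, -1.0, -0.001]] [-0.27820539  0.75865326  0.10399923] 0.5995815573129888
rack [([0.5224, -0.2993, 0.0019], 0.69)]
rack_hole0 [([0.5398, -0.2353, 0.0417], 0.71)]
rod_a [([0.507, -0.3637, 0.0072], 0.87), ([0.5354, -0.2346, 0.0109], 0.75), ([0.524, -0.2956, 0.0065], 0.73)]
[253.61542906 127.82372536]
```

View pics/w1.png

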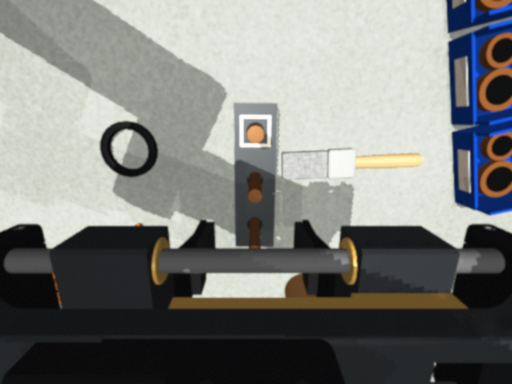

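The rack is square with the image. The white frame is centred near (255,132) and the rod top near (255,133).

```bash
python3 - <<'E'
from h import *
c=cam("wrist"); im=cv2.imread("pics/w1.png")
cv2.imwrite("pics/w1z.png",cv2.resize(im[95:205,205:305],None,fx=6,fy=5,interpolation=cv2.INTER_CUBIC))
for u,v,z in [(255,133,.12),(255,131,.04),(255,196,.12)]: print(px2w(c,u,v,z))
E
```

```text
[ 0.53920002 -0.23833415  0.12      ]
[ 0.53923191 -0.23961482  0.04      ]
[ 0.5235289  -0.30277452  0.12      ]
```

View pics/w1z.png

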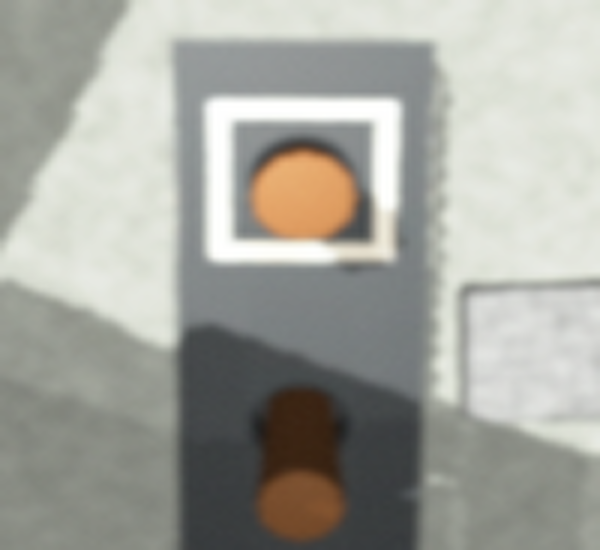

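>>> {"name": "jog_arm", "arguments": {
  "steps": [
    {"delta_pos":[8,30,0],"fingers":60},
    {"delta_pos":[15,57,0],"fingers":60},
    {"delta_pos":[15,57,-35],"fingers":60},
    {"delta_pos":[15,57,-70],"fingers":60},
    {"delta_pos":[15,57,-105],"fingers":60},
    {"delta_pos":[15,57,-140],"fingers":60},
    {"delta_pos":[15,57,-160],"fingers":60},
    {"delta_pos":[15,57,-172],"fingers":60},
    {"delta_pos":[15,57,-172],"fingers":60}
  ]
}}

```text
$.steps[0]: bad value
```

```bash
python3 - <<'E'
from h import *
for n in ["wrist","scene","side"]:
    im=capture(n)[:,:,::-1]; cv2.imwrite(f"pics/g_{n}.png",im)
a=cv2.imread("pics/g_scene.png")[190:300,120:260]; b=cv2.imread("pics/g_side.png")[120:200,230:330]; 
cv2.imwrite("pics/g2.png",np.hstack([cv2.resize(a,(400,314)),cv2.resize(b,(392,314))]))
E
```

```text
(no output)
```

View pics/g_wrist.png

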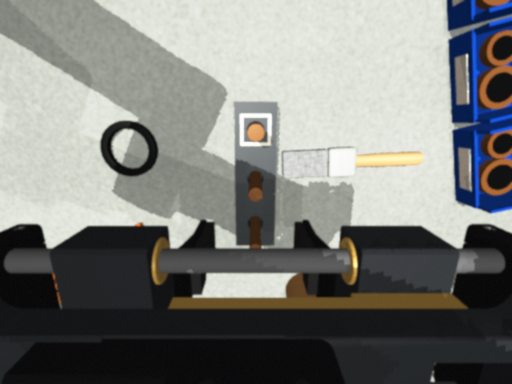

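View pics/g2.png

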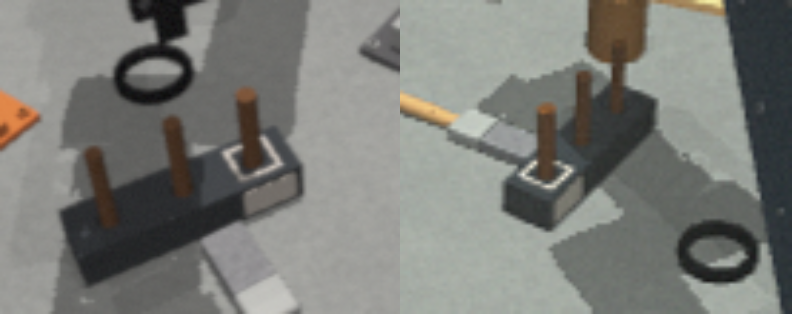

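The row has to include "turn", so the call was refused. Nothing moved. I'll resend it with the turn field.

>>> {"name": "jog_arm", "arguments": {
  "steps": [
    {"delta_pos":[8,30,0],"turn":0,"fingers":60},
    {"delta_pos":[15,57,0],"turn":0,"fingers":60},
    {"delta_pos":[15,57,-35],"turn":0,"fingers":60},
    {"delta_pos":[15,57,-70],"turn":0,"fingers":60},
    {"delta_pos":[15,57,-105],"turn":0,"fingers":60},
    {"delta_pos":[15,57,-140],"turn":0,"fingers":60},
    {"delta_pos":[15,57,-160],"turn":0,"fingers":60},
    {"delta_pos":[15,57,-172],"turn":0,"fingers":60},
    {"delta_pos":[15,57,-172],"turn":0,"fingers":60}
  ]
}}

```text
time_s: 3.55
position: [0.5376, -0.2365, 0.0749]
tcp_rot: [[0.971, -0.004, 0.237], [-0.237, 0.003, 0.971], [-0.005, -1.0, 0.002]]
force: [-0.5, 0.6, 0.0]
opening: 0.595
```

```bash
python3 - <<'E'
from h import *
for n in ["wrist","scene","side"]:
    im=capture(n)[:,:,::-1]; cv2.imwrite(f"pics/h_{n}.png",im)
a=cv2.imread("pics/h_scene.png")[190:300,120:260]; b=cv2.imread("pics/h_side.png")[120:200,230:330]; 
cv2.imwrite("pics/h2.png",np.hstack([cv2.resize(a,(400,314)),cv2.resize(b,(392,314))]))
E
```

```text
(no output)
```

View pics/h_wrist.png

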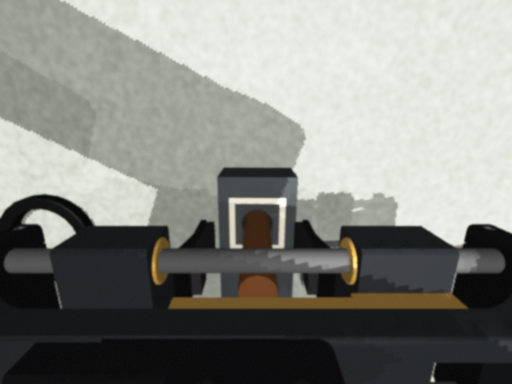

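View pics/h2.png

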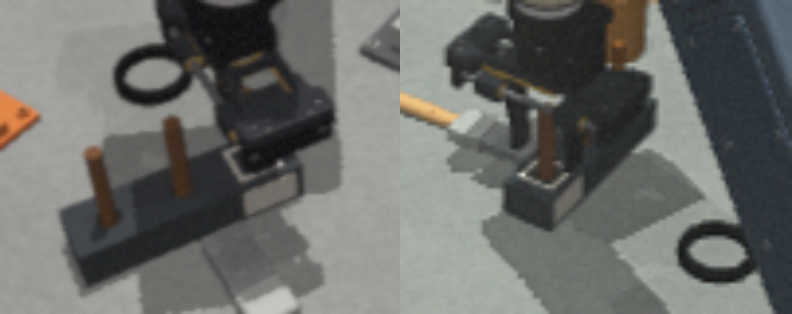

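The rod sits between the jaws at about (258,225) in the wrist view, nearly centred. I'll close.

>>> {"name": "jog_arm", "arguments": {
  "steps": [
    {"delta_pos":[0,0,0],"turn":0,"fingers":0},
    {"delta_pos":[0,0,0],"turn":0,"fingers":0},
    {"delta_pos":[0,0,0],"turn":0,"fingers":0},
    {"delta_pos":[0,0,0],"turn":0,"fingers":0},
    {"delta_pos":[0,0,0],"turn":0,"fingers":0},
    {"delta_pos":[0,0,0],"turn":0,"fingers":0},
    {"delta_pos":[0,0,0],"turn":0,"fingers":0},
    {"delta_pos":[0,0,0],"turn":0,"fingers":0}
  ]
}}

```text
time_s: 4.37
position: [0.5393, -0.237, 0.0777]
tcp_rot: [[0.972, 0.0, 0.237], [-0.237, -0.0, 0.972], [0.0, -1.0, -0.0]]
force: [-0.1, -0.2, 2.5]
opening: 0.2
```

>>> {"name": "jog_arm", "arguments": {
  "steps": [
    {"delta_pos":[0,0,10],"turn":0,"fingers":0},
    {"delta_pos":[0,0,30],"turn":0,"fingers":0},
    {"delta_pos":[0,0,60],"turn":0,"fingers":0},
    {"delta_pos":[0,0,95],"turn":0,"fingers":0},
    {"delta_pos":[0,0,130],"turn":0,"fingers":0},
    {"delta_pos":[3,25,155],"turn":5,"fingers":0},
    {"delta_pos":[6,60,172],"turn":11,"fingers":0},
    {"delta_pos":[10,95,172],"turn":17,"fingers":0},
    {"delta_pos":[14,130,172],"turn":23,"fingers":0},
    {"delta_pos":[18,165,172],"turn":27,"fingers":0},
    {"delta_pos":[20,185,172],"turn":27,"fingers":0},
    {"delta_pos":[20,195,172],"turn":27,"fingers":0},
    {"delta_pos":[20,195,172],"turn":27,"fingers":0},
    {"delta_pos":[20,195,172],"turn":27,"fingers":0}
  ]
}}

```text
time_s: 5.53
position: [0.5591, -0.0423, 0.2497]
tcp_rot: [[0.973, -0.0, -0.231], [0.231, -0.001, 0.973], [-0.0, -1.0, -0.001]]
force: [0.3, 0.1, -1.2]
opening: 0.197
```

```bash
python3 - <<'E'
from h import *
s=read_state(); print(np.round(s["position"],4),np.round(s["tcp_rot"],3).tolist())
for n in ["wrist","scene","side"]:
    im=capture(n)[:,:,::-1]; cv2.imwrite(f"pics/i_{n}.png",im)
    for t in ["gauge","slot_mouth","band_blue","band_yellow","band_red","bar_left","bar_right","rod_a"]: print(n,t,[(np.round(d["position"],4).tolist(),round(d["confidence"],2)) for d in tip_of(t,n)][:4])
a=cv2.imread("pics/i_scene.png")[80:280,180:340]; b=cv2.imread("pics/i_side.png")[80:240,180:320]; 
cv2.imwrite("pics/i2.png",np.hstack([cv2.resize(a,(400,500)),cv2.resize(b,(400,500))]))
E
```

```text
[ 0.5591 -0.0423  0.2497] [[0.973, -0.0, -0.231], [0.231, -0.001, 0.973], [-0.0, -1.0, -0.001]]
wrist gauge [([0.5823, 0.0376, 0.0382], 0.33), ([0.5683, 0.0388, 0.0355], 0.21)]
wrist slot_mouth [([0.482, 0.0153, 0.0036], 0.88)]
wrist band_blue [([0.5535, 0.0347, 0.0365], 0.86), ([0.5679, 0.0365, 0.0347], 0.47), ([0.762, 0.0788, 0.0027], 0.2)]
wrist band_yellow [([0.5702, 0.0375, 0.0363], 0.61)]
wrist band_red [([0.5855, 0.0395, 0.0402], 0.59)]
wrist bar_left [([0.5555, 0.0577, 0.0068], 0.56), ([0.5695, 0.0406, 0.0338], 0.42)]
wrist bar_right [([0.5624, 0.0087, 0.0076], 0.91)]
wrist rod_a [([0.5569, -0.0403, 0.1819], 0.58)]
scene gauge [([0.5582, 0.0329, 0.0019], 0.74), ([0.2474, -0.4117, 0.0011], 0.68), ([0.4973, 0.2592, 0.0085], 0.52)]
scene slot_mouth [([0.4831, 0.0141, 0.0101], 0.64), ([0.1699, -0.4228, 0.01], 0.57)]
scene band_blue [([0.2406, -0.4086, 0.041], 0.94), ([0.5547, 0.0314, 0.0372], 0.67)]
scene band_yellow [([0.5646, 0.0365, 0.039], 0.96), ([0.2546, -0.4089, 0.039], 0.66)]
scene band_red [([0.2756, -0.4043, 0.0422], 0.75), ([0.5846, 0.0421, 0.0341], 0.73)]
scene bar_le
[... 446 characters left out ...]
1, 0.0157, 0.0107], 0.81), ([0.3564, -0.2143, -0.0023], 0.54)]
side band_blue [([0.5561, 0.0345, 0.0358], 0.87), ([0.5102, -0.3605, 0.0074], 0.7), ([0.5652, 0.0353, 0.0358], 0.68)]
side band_yellow [([0.567, 0.0358, 0.035], 0.74), ([0.747, 0.227, -0.0029], 0.73), ([0.5532, 0.0544, 0.0124], 0.69), ([0.5608, -0.0429, 0.1839], 0.49)]
side band_red [([0.5827, 0.0401, 0.0393], 0.95), ([0.2687, -0.4092, 0.0397], 0.58), ([0.5549, 0.0325, -0.002], 0.17)]
side bar_left [([0.5514, 0.0559, 0.0128], 0.87)]
side bar_right [([0.5583, 0.0169, 0.0076], 0.77)]
side rod_a [([0.7552, 0.0811, -0.0011], 0.56), ([0.5084, -0.3617, 0.0116], 0.5), ([0.5206, -0.2985, 0.0096], 0.46), ([0.5574, -0.0431, 0.1828], 0.45)]
```

View pics/i_wrist.png

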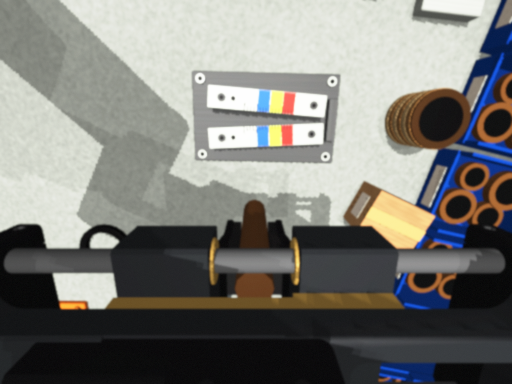

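View pics/i2.png

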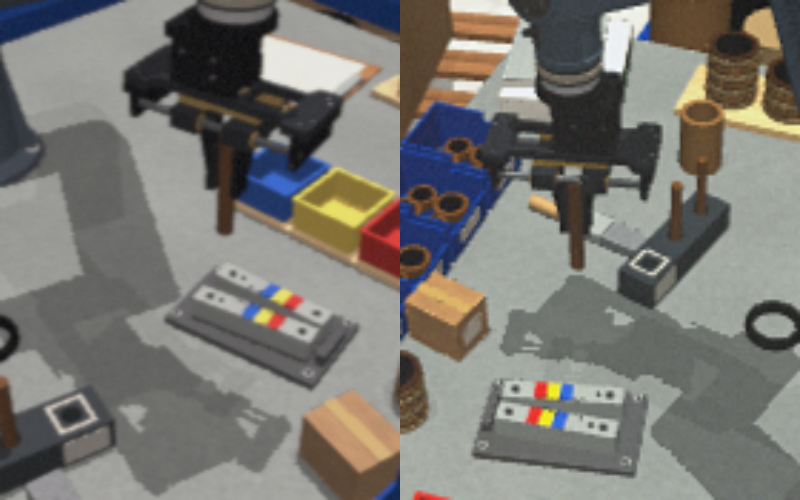

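The rod is held upright and the rack socket is empty. The gauge shows clearly in the wrist view, with its mouth at about u=208 and bands at u=258–295. I'll fit the gauge pose to its bright bar tops.

```bash
cat > fit.py <<'E'
from h import *
from scipy.optimize import minimize
def fit(im,c,roi):
    u0,v0,u1,v1=roi; S=4
    hsv=cv2.cvtColor(im,cv2.COLOR_BGR2HSV)
    big=cv2.resize(im[v0:v1,u0:u1],None,fx=S,fy=S,interpolation=cv2.INTER_LINEAR)
    h=cv2.cvtColor(big,cv2.COLOR_BGR2HSV); m=((h[...,2]>150)).astype(np.uint8)
    def ren(p,z=.038):
        x,y,a=p; o=np.zeros(m.shape,np.uint8); a=np.radians(a)
        R=lambda a:np.array([[np.cos(a),-np.sin(a)],[np.sin(a),np.cos(a)]])
        for sg in (1,-1):
            b=-sg*np.radians(3.576); q=[]
            # inner face passes (0,sg*8.65mm); bar centre at distance 13 outward
            cen=np.array([0,sg*.00865])+R(b)@np.array([0,sg*.013])
            for dx,dy in((-.075,-.013),(.075,-.013),(.075,.013),(-.075,.013)):
                w=R(a)@(cen+R(b)@np.array([dx,dy]))+[x,y]
                uv=w2px(c,(w[0],w[1],z)); q.append((uv-[u0,v0]+.5)*S-.5)
            cv2.fillPoly(o,[np.int32(np.round(np.array(q)*16))],1,shift=4)
        return o
    roi_m=cv2.dilate(ren((.557,.0345,13.)),np.ones((41,41)))  # limit zone
    mm=m&roi_m
    def cost(p):
        o=ren((p[0]/1000,p[1]/1000,p[2])); return (o^mm).sum()/ (o|mm).sum()
    r=min((minimize(cost,s,method="Nelder-Mead",options=dict(initial_simplex=np.array(s)+np.array([[0,0,0],[4,0,0],[0,4,0],[0,0,3]]))) for s in([557,34.5,13],[555,36,12],[560,33,14])),key=lambda r:r.fun)
    o=ren((r.x[0]/1000,r.x[1]/1000,r.x[2]))
    cs,_=cv2.findContours(o,cv2.RETR_EXTERNAL,cv2.CHAIN_APPROX_NONE); v=big.copy(); cv2.drawContours(v,cs,-1,(0,255,0),1)
    return r.x,r.fun,v
if __name__=="__main__":
    im=cv2.imread("pics/i_wrist.png"); x,f,v=fit(im,cam("wrist"),(185,60,345,170)); print(x,f); cv2.imwrite("pics/fit.png",v)
E
python3 fit.py
```

```text
[557.28433166  34.73517756  11.86608368] 0.1998372208027693
```

View pics/fit.png

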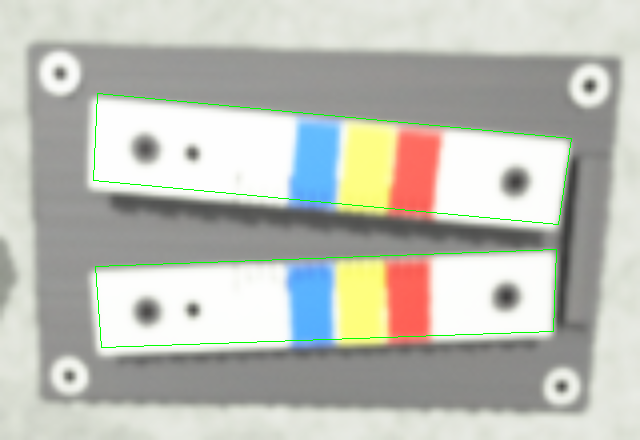

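```bash
python3 - <<'E'
from h import *
c=cam("wrist")
P=[px2w(c,185+a/4-.4,60+b/4-.4,.011)[:2] for a,b in[(60,73),(590,85),(562,386),(69,376)]]
P=np.array(P); print(P, P.mean(0))
def ang(d): return np.degrees(np.arctan2(d[1],d[0]))
print(ang(P[1]-P[0]),ang(P[2]-P[3]),ang(P[0]-P[3])-90,ang(P[1]-P[2])-90, np.linalg.norm(P[1]-P[0]),np.linalg.norm(P[2]-P[3]),np.linalg.norm(P[0]-P[3]))
E
```

```text
[[ 0.45939873  0.06356563]
 [ 0.63316238  0.10121446]
 [ 0.65453791  0.00254055]
 [ 0.48056639 -0.03525973]] [0.55691635 0.03301523]
12.225134706678324 12.258605026953996 12.089657861106971 12.223002895852304 0.17779550467657781 0.17803075274290509 0.10106691532519688
```

>>> {"name": "jog_arm", "arguments": {
  "steps": [
    {"delta_pos":[-32,18,0],"turn":-1,"fingers":0},
    {"delta_pos":[-64,38,0],"turn":-1,"fingers":0},
    {"delta_pos":[-95,56,0],"turn":-1,"fingers":0},
    {"delta_pos":[-95,56,-35],"turn":-1,"fingers":0},
    {"delta_pos":[-95,56,-70],"turn":-1,"fingers":0},
    {"delta_pos":[-95,56,-105],"turn":-1,"fingers":0},
    {"delta_pos":[-95,56,-135],"turn":-1,"fingers":0},
    {"delta_pos":[-95,56,-152],"turn":-1,"fingers":0},
    {"delta_pos":[-95,56,-160],"turn":-1,"fingers":0},
    {"delta_pos":[-95,56,-166],"turn":-1,"fingers":0},
    {"delta_pos":[-95,56,-166],"turn":-1,"fingers":0},
    {"delta_pos":[-95,56,-166],"turn":-1,"fingers":0}
  ]
}}

```text
time_s: 7.88
position: [0.465, 0.0139, 0.0842]
tcp_rot: [[0.977, 0.002, -0.213], [0.213, -0.0, 0.977], [0.001, -1.0, -0.001]]
force: [-0.4, 1.3, -1.7]
opening: 0.2
```

```bash
python3 - <<'E'
from h import *
s=read_state(); print(np.round(s["position"],4),np.round(s["force"],2),s["time_s"])
for n in ["wrist","scene","side"]:
    im=capture(n)[:,:,::-1]; cv2.imwrite(f"pics/j_{n}.png",im)
a=cv2.imread("pics/j_scene.png")[130:250,220:340]; b=cv2.imread("pics/j_side.png")[140:240,190:290]; 
cv2.imwrite("pics/j2.png",np.hstack([cv2.resize(a,(400,400)),cv2.resize(b,(400,400))]))
cv2.imwrite("pics/j3.png",cv2.resize(cv2.imread("pics/j_wrist.png")[100:300,160:420],(780,600)))
for n in["scene","side"]:
  for t in ["rod_a","slot_mouth"]: print(n,t,[(np.round(d["position"],4).tolist(),round(d["confidence"],2)) for d in tip_of(t,n)][:4])
E
```

```text
[0.465  0.0139 0.0842] [-0.44  1.28 -1.73] 7.8833
scene rod_a [([0.5289, -0.2973, 0.005], 0.66), ([0.46, 0.0125, 0.018], 0.57), ([0.5085, -0.3621, 0.0081], 0.54), ([0.7588, -0.0587, 0.0014], 0.16)]
scene slot_mouth [([0.4833, 0.0181, 0.0109], 0.92), ([0.1699, -0.4256, 0.0122], 0.74)]
side rod_a [([0.7566, -0.0588, 0.0011], 0.75), ([0.5525, 0.0349, 0.0356], 0.59), ([0.4673, 0.0116, 0.0168], 0.56), ([0.5241, -0.2984, 0.0108], 0.44)]
side slot_mouth [([0.4949, 0.2605, 0.0048], 0.72), ([0.3545, -0.2202, -0.001], 0.72)]
```

View pics/j2.png

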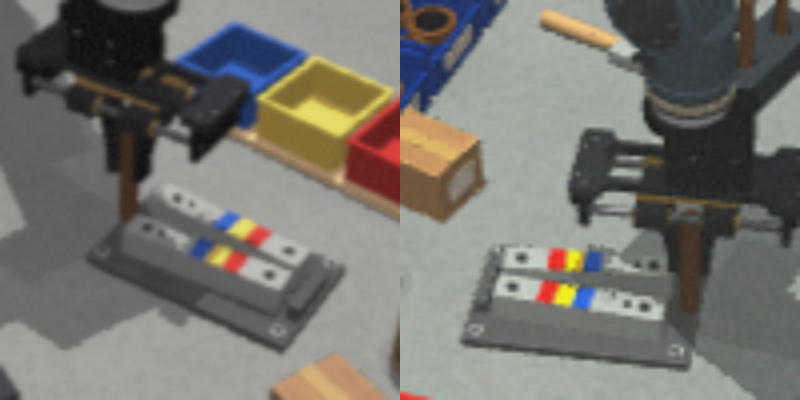

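View pics/j3.png

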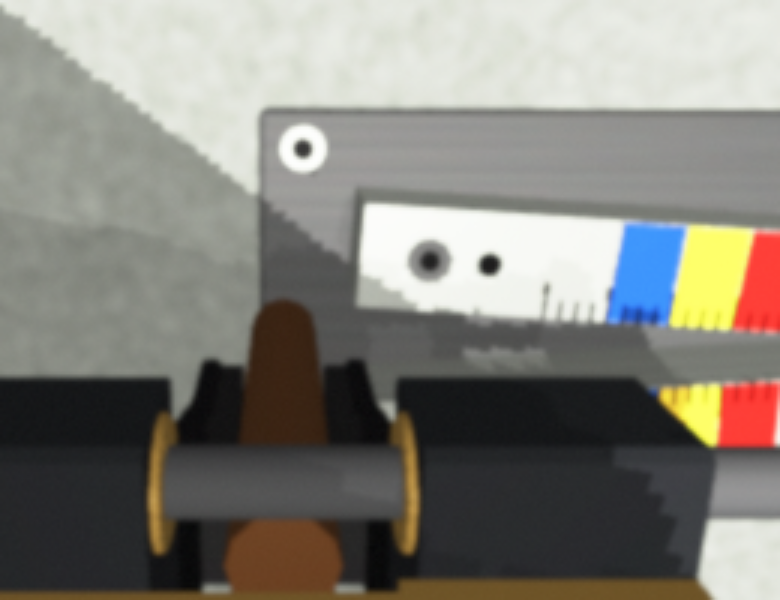

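```bash
python3 - <<'E'
from h import *
c=cam("wrist"); s=read_state()
a=np.radians(12.2); g=np.array([np.cos(a),np.sin(a)]); n=np.array([-g[1],g[0]])
t=np.array(s["position"][:2])
for nm,u,v,z in [("rodfar",255,199.8,.016),("barcorner",278.5,202,.038),("far bar end",279,167.5,.038),("screw",261,149.5,.011)]:
    p=px2w(c,u,v,z)[:2]-t; print(nm,p@g*1000,p@n*1000)
E
```

```text
rodfar 1.0768483549602827 6.932497143704816
barcorner 18.731992444406696 11.954675152542295
far bar end 18.3358974884532 38.35206487394376
screw 5.807989348789629 48.424524666465196
```

In the wrist view the rod axis and slot centre agree within about 0.7 mm, and the mouth is 18.7 mm ahead. I'll slide in along the slot.

>>> {"name": "jog_arm", "arguments": {
  "steps": [
    {"delta_pos":[10,2,0],"turn":0,"fingers":0},
    {"delta_pos":[20,4,0],"turn":0,"fingers":0},
    {"delta_pos":[29,6,0],"turn":0,"fingers":0},
    {"delta_pos":[39,8,0],"turn":0,"fingers":0},
    {"delta_pos":[49,10.5,0],"turn":0,"fingers":0},
    {"delta_pos":[59,12.7,0],"turn":0,"fingers":0},
    {"delta_pos":[59,12.7,0],"turn":0,"fingers":0},
    {"delta_pos":[59,12.7,0],"turn":0,"fingers":0}
  ]
}}

```text
time_s: 8.9
position: [0.524, 0.0269, 0.0835]
tcp_rot: [[0.977, 0.0, -0.214], [0.214, -0.0, 0.977], [0.0, -1.0, -0.0]]
force: [-1.2, -0.2, -1.4]
opening: 0.199
```

```bash
cat > look.py <<'E'
from h import *
import sys
k=sys.argv[1]
c=cam("wrist"); s=read_state(); print(np.round(s["position"],4),np.round(s["force"],2),np.round(s["moment"],2),s["time_s"],s["opening"])
a=np.radians(12.2); g=np.array([np.cos(a),np.sin(a)]); n=np.array([-g[1],g[0]]); F=np.array(s["force"][:2]); print("Fg,Fn",F@g,F@n)
cv2.imwrite(f"pics/{k}_wrist.png",capture("wrist")[:,:,::-1]); cv2.imwrite(f"pics/{k}_scene.png",capture("scene")[:,:,::-1])
w=cv2.imread(f"pics/{k}_wrist.png")[140:270,170:340]
a=cv2.imread(f"pics/{k}_scene.png")[150:240,230:330]
cv2.imwrite(f"pics/{k}.png",np.hstack([cv2.resize(w,None,fx=3,fy=3,interpolation=cv2.INTER_CUBIC)[:360,:480],cv2.resize(a,None,fx=4,fy=4)[:360,:320] if 1 else 0][:1]+[cv2.resize(a,(300,360))]))
E
python3 look.py k1
```

```text
[0.524  0.0269 0.0835] [-1.19 -0.21 -1.39] [ 0.01 -0.05 -0.02] 8.9 0.19875640070830666
Fg,Fn -1.2105321350247495 0.047288247548742585
```

View pics/k1.png

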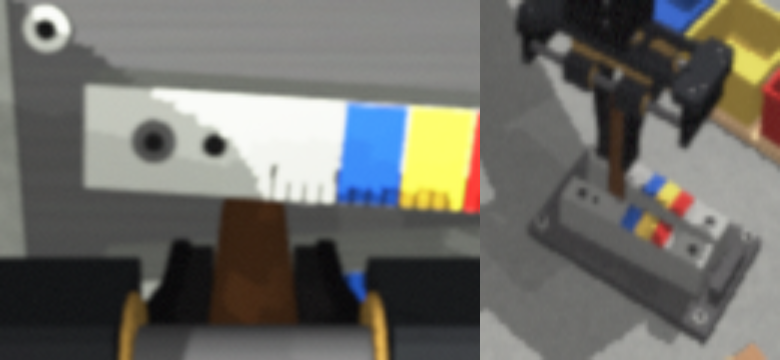

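>>> {"name": "jog_arm", "arguments": {
  "steps": [
    {"delta_pos":[5,1,0],"turn":0,"fingers":0},
    {"delta_pos":[10,2,0],"turn":0,"fingers":0},
    {"delta_pos":[14,3,0],"turn":0,"fingers":0},
    {"delta_pos":[17,3.6,0],"turn":0,"fingers":0},
    {"delta_pos":[19,4.1,0],"turn":0,"fingers":0},
    {"delta_pos":[19,4.1,0],"turn":0,"fingers":0},
    {"delta_pos":[19,4.1,0],"turn":0,"fingers":0}
  ]
}}

```text
time_s: 9.58
position: [0.5422, 0.0309, 0.0835]
tcp_rot: [[0.977, -0.0, -0.213], [0.213, 0.0, 0.977], [-0.0, -1.0, 0.0]]
force: [0.6, 0.4, -1.2]
opening: 0.198
```

```bash
python3 look.py k2
```

```text
[0.5422 0.0309 0.0835] [ 0.64  0.4  -1.2 ] [-0.   -0.12  0.01] 9.5833 0.19775863703983365
Fg,Fn 0.713015132888689 0.25562393680456746
```

View pics/k2.png

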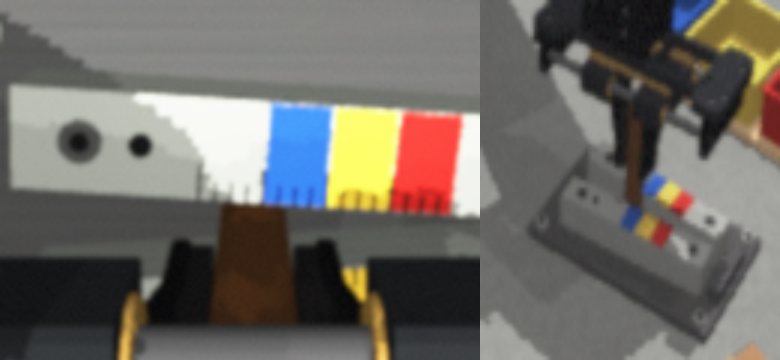

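>>> {"name": "jog_arm", "arguments": {
  "steps": [
    {"delta_pos":[1,0.2,0],"turn":0,"fingers":0},
    {"delta_pos":[2,0.4,0],"turn":0,"fingers":0},
    {"delta_pos":[3,0.6,0],"turn":0,"fingers":0},
    {"delta_pos":[3,0.6,0],"turn":0,"fingers":0}
  ]
}}

```text
time_s: 10.02
position: [0.5456, 0.0314, 0.0836]
tcp_rot: [[0.977, 0.001, -0.213], [0.213, -0.0, 0.977], [0.001, -1.0, -0.0]]
force: [0.2, 0.2, -0.4]
opening: 0.201
```

>>> {"name": "jog_arm", "arguments": {
  "steps": [
    {"delta_pos":[1,0.2,0],"turn":0,"fingers":0},
    {"delta_pos":[2,0.4,0],"turn":0,"fingers":0},
    {"delta_pos":[2,0.4,0],"turn":0,"fingers":0}
  ]
}}

```text
time_s: 10.27
position: [0.5476, 0.0318, 0.0836]
tcp_rot: [[0.977, 0.0, -0.213], [0.213, -0.0, 0.977], [0.0, -1.0, -0.0]]
force: [1.3, 0.2, -1.0]
opening: 0.197
```

>>> {"name": "jog_arm", "arguments": {
  "steps": [
    {"delta_pos":[1,0.2,0],"turn":0,"fingers":0},
    {"delta_pos":[1.5,0.3,0],"turn":0,"fingers":0},
    {"delta_pos":[1.5,0.3,0],"turn":0,"fingers":0}
  ]
}}

```text
time_s: 10.52
position: [0.5489, 0.0321, 0.0835]
tcp_rot: [[0.977, 0.0, -0.213], [0.213, -0.0, 0.977], [0.0, -1.0, -0.0]]
force: [0.4, -0.9, -0.8]
opening: 0.199
```

>>> {"name": "jog_arm", "arguments": {
  "steps": [
    {"delta_pos":[1,0.2,0],"turn":0,"fingers":0},
    {"delta_pos":[1.5,0.3,0],"turn":0,"fingers":0},
    {"delta_pos":[1.5,0.3,0],"turn":0,"fingers":0}
  ]
}}

```text
time_s: 10.77
position: [0.5504, 0.0323, 0.0836]
tcp_rot: [[0.977, 0.0, -0.213], [0.213, -0.0, 0.977], [0.0, -1.0, -0.0]]
force: [-0.5, -1.5, -1.1]
opening: 0.199
```

>>> {"name": "jog_arm", "arguments": {
  "steps": [
    {"delta_pos":[0.5,0.1,0],"turn":0,"fingers":0},
    {"delta_pos":[1,0.2,0],"turn":0,"fingers":0},
    {"delta_pos":[1,0.2,0],"turn":0,"fingers":0}
  ]
}}

```text
time_s: 11.02
position: [0.5509, 0.0325, 0.0835]
tcp_rot: [[0.977, -0.001, -0.213], [0.213, -0.0, 0.977], [-0.001, -1.0, -0.0]]
force: [-0.8, -1.3, 0.6]
opening: 0.202
```

>>> {"name": "jog_arm", "arguments": {
  "steps": [
    {"delta_pos":[0.5,0.1,0],"turn":0,"fingers":0},
    {"delta_pos":[1,0.2,0],"turn":0,"fingers":0},
    {"delta_pos":[1,0.2,0],"turn":0,"fingers":0}
  ]
}}

```text
time_s: 11.27
position: [0.5514, 0.0326, 0.0834]
tcp_rot: [[0.977, -0.002, -0.214], [0.214, -0.0, 0.977], [-0.002, -1.0, 0.0]]
force: [-2.8, -3.8, -1.2]
opening: 0.199
```

Fn is about −3 N, so the rod leans on the left bar. I'll nudge it 0.5 mm to the right.

>>> {"name": "jog_arm", "arguments": {
  "steps": [
    {"delta_pos":[0.1,-0.5,0],"turn":0,"fingers":0},
    {"delta_pos":[0.1,-0.5,0],"turn":0,"fingers":0},
    {"delta_pos":[0.1,-0.5,0],"turn":0,"fingers":0}
  ]
}}

```text
time_s: 11.52
position: [0.5515, 0.0325, 0.0834]
tcp_rot: [[0.977, -0.002, -0.213], [0.213, 0.0, 0.977], [-0.002, -1.0, 0.001]]
force: [-3.4, -2.1, 0.1]
opening: 0.2
```

```bash
python3 - <<'E'
from h import *
a=np.radians(12.2); g=np.array([np.cos(a),np.sin(a)]); n=np.array([-g[1],g[0]])
for i in range(5):
    capture("side"); s=read_state(); F=np.array(s["force"][:2]); print(np.round(s["position"],4),F@g,F@n)
E
```

```text
[0.5515 0.0325 0.0834] -4.41931034885083 -0.9002066327253594
[0.5515 0.0325 0.0834] -4.32299089342239 -1.623289457045099
[0.5515 0.0326 0.0834] -3.929044652306107 -1.082923021929758
[0.5516 0.0325 0.0834] -4.242437190785545 -0.6592558743776988
[0.5516 0.0325 0.0834] -4.264580962172461 -1.2266931570541817
```

Both bars now hold the rod: the push is 4.2 N, the lateral force only 1 N, and it has stopped moving. I'll hold there and read the band.

>>> {"name": "jog_arm", "arguments": {
  "steps": [
    {"delta_pos":[0,0,0],"turn":0,"fingers":0},
    {"delta_pos":[0,0,0],"turn":0,"fingers":0},
    {"delta_pos":[0,0,0],"turn":0,"fingers":0},
    {"delta_pos":[0,0,0],"turn":0,"fingers":0},
    {"delta_pos":[0,0,0],"turn":0,"fingers":0},
    {"delta_pos":[0,0,0],"turn":0,"fingers":0},
    {"delta_pos":[0,0,0],"turn":0,"fingers":0}
  ]
}}

```text
time_s: 12.35
position: [0.5518, 0.0325, 0.0834]
tcp_rot: [[0.977, -0.001, -0.213], [0.213, 0.0, 0.977], [-0.001, -1.0, 0.001]]
force: [-4.9, -1.6, -0.5]
opening: 0.199
```

```bash
python3 look.py k3; python3 - <<'E'
from h import *
c=cam("wrist")
cv2.imwrite("pics/k3s.png",cv2.resize(capture("side")[170:240,190:290,::-1],(780,546),interpolation=cv2.INTER_CUBIC))
for n in["side","scene"]:
  for t in ["rod_a","bin_blue"]: print(n,t,[(np.round(d["position"],4).tolist(),round(d["confidence"],2)) for d in tip_of(t,n)][:4])
E
```

```text
[0.5518 0.0325 0.0834] [-4.9  -1.55 -0.51] [-0.32  0.92 -0.03] 12.35 0.19918976005085146
Fg,Fn -5.118280629210639 -0.4822584246904576
side rod_a [([0.6009, 0.2678, 0.0105], 0.75), ([0.5536, 0.0318, 0.0148], 0.53), ([0.5096, -0.3607, 0.0097], 0.51), ([0.5242, -0.298, 0.0126], 0.46)]
side bin_blue [([0.3934, 0.2531, 0.0095], 0.7)]
scene rod_a [([0.5078, -0.3591, 0.0103], 0.6), ([0.5264, -0.2945, 0.0071], 0.55), ([0.5497, 0.0326, 0.016], 0.54), ([0.5377, -0.2361, 0.0417], 0.37)]
scene bin_blue [([0.3974, 0.2495, 0.0106], 0.4)]
```

View pics/k3.png

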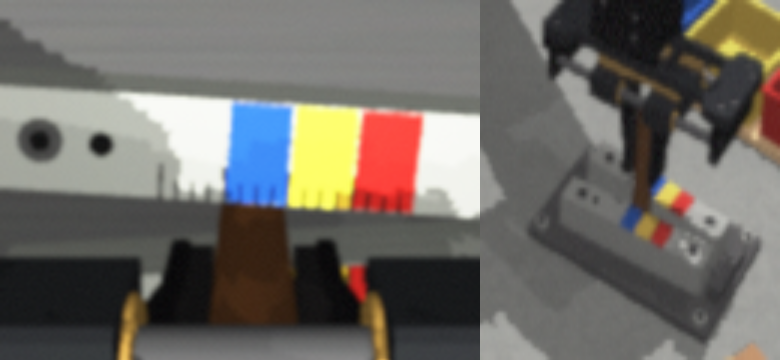

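View pics/k3s.png

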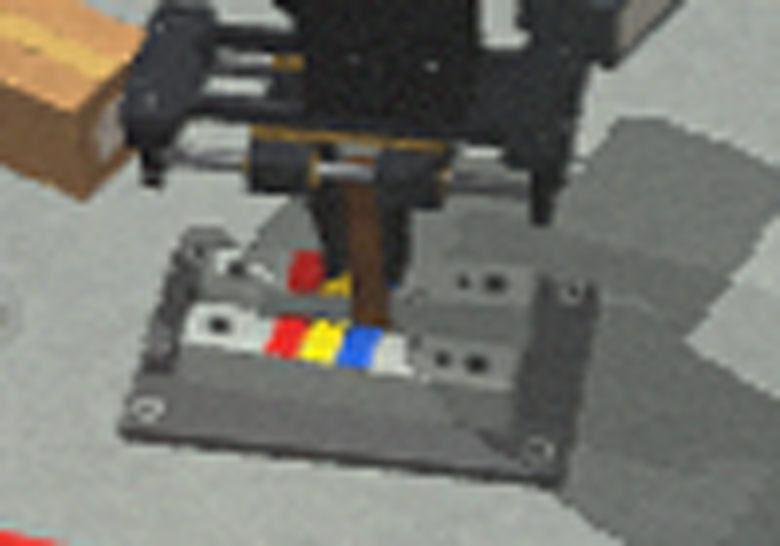

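It reads blue: the rod axis is at gauge x ≈ −5.5 mm, beside the blue band at wrist crop (258,160). Next I'll pull back, lift and go over the blue bin.

>>> {"name": "jog_arm", "arguments": {
  "steps": [
    {"delta_pos":[-4,-0.8,0],"turn":0,"fingers":0},
    {"delta_pos":[-12,-2.5,0],"turn":0,"fingers":0},
    {"delta_pos":[-22,-4.5,0],"turn":0,"fingers":0},
    {"delta_pos":[-22,-4.5,20],"turn":0,"fingers":0},
    {"delta_pos":[-22,-4.5,50],"turn":0,"fingers":0},
    {"delta_pos":[-22,-4.5,85],"turn":0,"fingers":0},
    {"delta_pos":[-22,-4.5,110],"turn":0,"fingers":0},
    {"delta_pos":[-40,25,110],"turn":0,"fingers":0},
    {"delta_pos":[-60,55,110],"turn":0,"fingers":0},
    {"delta_pos":[-78,85,110],"turn":0,"fingers":0},
    {"delta_pos":[-97,120,110],"turn":0,"fingers":0},
    {"delta_pos":[-116,150,110],"turn":0,"fingers":0},
    {"delta_pos":[-134,180,110],"turn":0,"fingers":0},
    {"delta_pos":[-147,205,110],"turn":0,"fingers":0},
    {"delta_pos":[-156,219,110],"turn":0,"fingers":0},
    {"delta_pos":[-156,219,110],"turn":0,"fingers":0},
    {"delta_pos":[-156,219,110],"turn":0,"fingers":0}
  ]
}}

```text
time_s: 14.12
position: [0.397, 0.2522, 0.1942]
tcp_rot: [[0.976, 0.004, -0.216], [0.216, 0.001, 0.976], [0.004, -1.0, 0.0]]
force: [1.2, -0.5, -1.0]
opening: 0.202
```

```bash
cat > look2.py <<'E'
from h import *
import sys
k=sys.argv[1]
s=read_state(); print(np.round(s["position"],4),np.round(s["force"],2),s["time_s"],s["opening"])
ims=[capture(n)[:,:,::-1].copy() for n in ["scene","side","wrist"]]
cv2.imwrite(f"pics/{k}.png",np.hstack([cv2.resize(ims[0][90:210,220:340],(400,400)),cv2.resize(ims[1][190:310,170:290],(400,400))]))
cv2.imwrite(f"pics/{k}w.png",ims[2])
for n in["side","scene"]:
  for t in ["rod_a","bin_blue"]: print(n,t,[(np.round(d["position"],4).tolist(),round(d["confidence"],2)) for d in tip_of(t,n)][:4])
E
python3 look2.py m1
```

```text
[0.397  0.2522 0.1942] [ 1.19 -0.53 -1.04] 14.1167 0.20217641680978268
side rod_a [([0.3985, 0.2485, 0.1286], 0.61)]
side bin_blue [([0.3919, 0.2524, 0.0095], 0.75)]
scene rod_a [([0.5257, -0.299, 0.0081], 0.69), ([0.3945, 0.2545, 0.1269], 0.47)]
scene bin_blue []
```

View pics/m1.png

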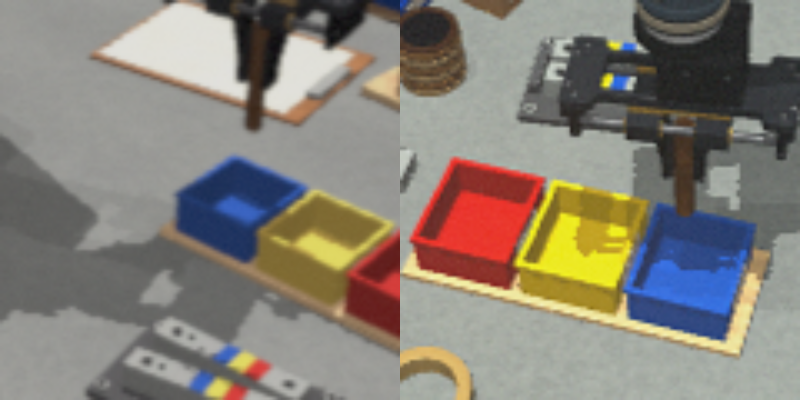

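View pics/m1w.png

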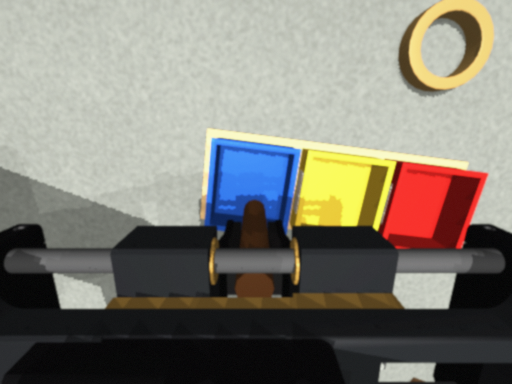

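The rod hangs over the middle of the blue bin. I'll lower it.

>>> {"name": "jog_arm", "arguments": {
  "steps": [
    {"delta_pos":[0,0,-25],"turn":0,"fingers":0},
    {"delta_pos":[0,0,-50],"turn":0,"fingers":0},
    {"delta_pos":[0,0,-75],"turn":0,"fingers":0},
    {"delta_pos":[0,0,-95],"turn":0,"fingers":0},
    {"delta_pos":[0,0,-105],"turn":0,"fingers":0},
    {"delta_pos":[0,0,-109],"turn":0,"fingers":0},
    {"delta_pos":[0,0,-111],"turn":0,"fingers":0},
    {"delta_pos":[0,0,-112],"turn":0,"fingers":0},
    {"delta_pos":[0,0,-112],"turn":0,"fingers":0},
    {"delta_pos":[0,0,-112],"turn":0,"fingers":0}
  ]
}}

```text
time_s: 15.3
position: [0.397, 0.2515, 0.0823]
tcp_rot: [[0.977, 0.002, -0.213], [0.213, 0.001, 0.977], [0.002, -1.0, 0.0]]
force: [-0.3, 0.5, -0.6]
opening: 0.199
```

```bash
python3 look2.py m2
```

```text
[0.397  0.2515 0.0823] [-0.28  0.5  -0.59] 15.3 0.19892341984089462
side rod_a [([0.394, 0.2486, 0.012], 0.44)]
side bin_blue []
scene rod_a [([0.5294, -0.2963, 0.0085], 0.68), ([0.396, 0.2551, 0.0138], 0.67), ([0.5069, -0.3624, 0.0087], 0.5), ([0.5569, -0.5142, 0.001], 0.21)]
scene bin_blue [([0.3955, 0.2482, 0.009], 0.71)]
```

View pics/m2.png

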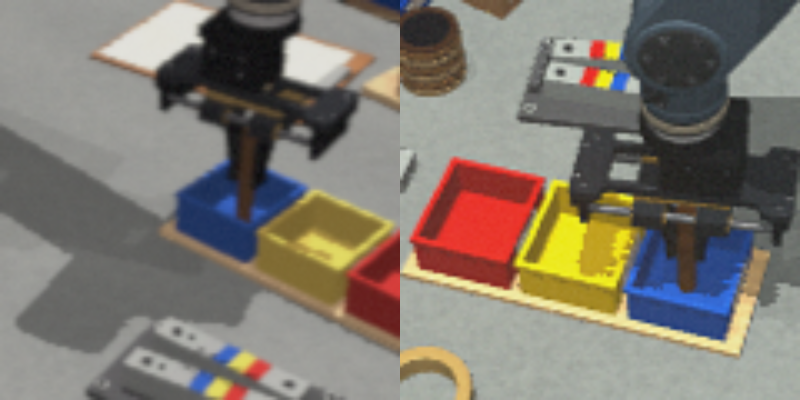

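>>> {"name": "jog_arm", "arguments": {
  "steps": [
    {"delta_pos":[0,0,-0.5],"turn":0,"fingers":0},
    {"delta_pos":[0,0,-1],"turn":0,"fingers":0},
    {"delta_pos":[0,0,-1],"turn":0,"fingers":0}
  ]
}}

```text
time_s: 15.9
position: [0.3963, 0.2513, 0.0804]
tcp_rot: [[0.977, -0.0, -0.213], [0.213, -0.0, 0.977], [-0.0, -1.0, -0.0]]
force: [-0.9, -0.5, -1.4]
opening: 0.199
```

>>> {"name": "jog_arm", "arguments": {
  "steps": [
    {"delta_pos":[0,0,-0.5],"turn":0,"fingers":0},
    {"delta_pos":[0,0,-1],"turn":0,"fingers":0},
    {"delta_pos":[0,0,-1],"turn":0,"fingers":0}
  ]
}}

```text
time_s: 16.15
position: [0.3964, 0.2513, 0.0797]
tcp_rot: [[0.977, 0.0, -0.213], [0.213, 0.0, 0.977], [0.0, -1.0, 0.0]]
force: [0.7, 0.7, 1.1]
opening: 0.201
```

The foot is touching the floor: Fz went from −1.4 to +1.1 N. I'll open gently and hold.

>>> {"name": "jog_arm", "arguments": {
  "steps": [
    {"delta_pos":[0,0,0],"turn":0,"fingers":24},
    {"delta_pos":[0,0,0],"turn":0,"fingers":28},
    {"delta_pos":[0,0,0],"turn":0,"fingers":34},
    {"delta_pos":[0,0,0],"turn":0,"fingers":42},
    {"delta_pos":[0,0,0],"turn":0,"fingers":52},
    {"delta_pos":[0,0,0],"turn":0,"fingers":65},
    {"delta_pos":[0,0,0],"turn":0,"fingers":65},
    {"delta_pos":[0,0,0],"turn":0,"fingers":65},
    {"delta_pos":[0,0,0],"turn":0,"fingers":65},
    {"delta_pos":[0,0,0],"turn":0,"fingers":65}
  ]
}}

```text
time_s: 16.98
position: [0.3964, 0.2513, 0.0796]
tcp_rot: [[0.977, 0.0, -0.213], [0.213, 0.0, 0.977], [0.0, -1.0, 0.0]]
force: [0.0, -0.2, 0.7]
opening: 0.644
```

```bash
python3 look2.py m3
```

```text
[0.3964 0.2513 0.0796] [ 0.01 -0.17  0.73] 16.9833 0.6435384138967366
side rod_a [([0.3975, 0.2509, 0.0095], 0.41)]
side bin_blue [([0.3928, 0.2525, 0.007], 0.95)]
scene rod_a [([0.5297, -0.2974, 0.0088], 0.5), ([0.5087, -0.3589, 0.0111], 0.44), ([0.3954, 0.2536, 0.0127], 0.44)]
scene bin_blue [([0.3965, 0.2514, 0.0091], 0.84), ([0.7486, 0.2262, -0.0019], 0.72), ([0.3954, 0.2529, 0.0135], 0.42)]
```

View pics/m3.png

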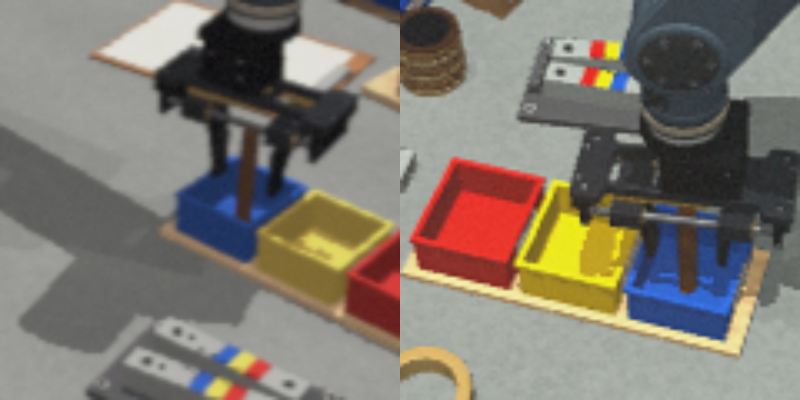

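View pics/m3w.png

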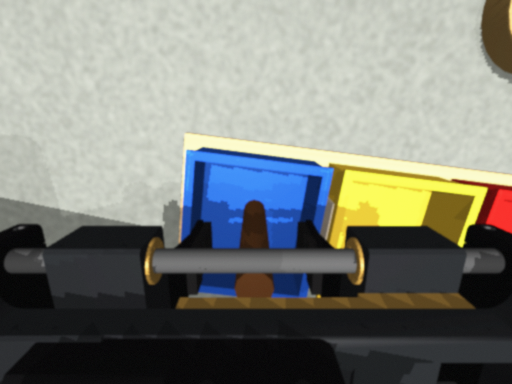

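The rod stands freely between the open jaws. I'll go straight up.

>>> {"name": "jog_arm", "arguments": {
  "steps": [
    {"delta_pos":[0,0,8],"turn":0,"fingers":65},
    {"delta_pos":[0,0,25],"turn":0,"fingers":65},
    {"delta_pos":[0,0,50],"turn":0,"fingers":65},
    {"delta_pos":[0,0,80],"turn":0,"fingers":65},
    {"delta_pos":[0,0,110],"turn":0,"fingers":65},
    {"delta_pos":[0,0,140],"turn":0,"fingers":65},
    {"delta_pos":[0,0,150],"turn":0,"fingers":65},
    {"delta_pos":[0,0,150],"turn":0,"fingers":65},
    {"delta_pos":[0,0,150],"turn":0,"fingers":65},
    {"delta_pos":[0,0,150],"turn":0,"fingers":65},
    {"delta_pos":[0,0,150],"turn":0,"fingers":65},
    {"delta_pos":[0,0,150],"turn":0,"fingers":65}
  ]
}}

```text
time_s: 18.33
position: [0.3955, 0.251, 0.2283]
tcp_rot: [[0.977, -0.003, -0.213], [0.213, -0.001, 0.977], [-0.003, -1.0, -0.0]]
force: [-0.6, -0.8, -0.5]
opening: 0.648
```

```bash
python3 look2.py m4; python3 -c "
from h import *
cv2.imwrite('pics/end.png',capture('scene')[:,:,::-1])"
```

```text
[0.3955 0.251  0.2283] [-0.57 -0.78 -0.53] 18.3333 0.6482961042242166
side rod_a [([0.3941, 0.2483, 0.0126], 0.42)]
side bin_blue [([0.3945, 0.2549, 0.0126], 0.83), ([0.6012, 0.2704, 0.0111], 0.19)]
scene rod_a [([0.5279, -0.2952, 0.0089], 0.67), ([0.5079, -0.3623, 0.0093], 0.56)]
scene bin_blue [([0.3972, 0.2495, 0.0094], 0.9), ([0.7506, 0.2276, -0.0036], 0.48)]
```

View pics/m4.png

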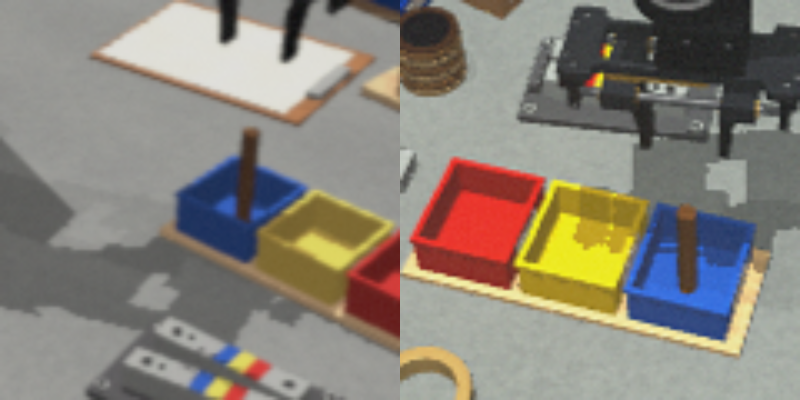

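View pics/end.png

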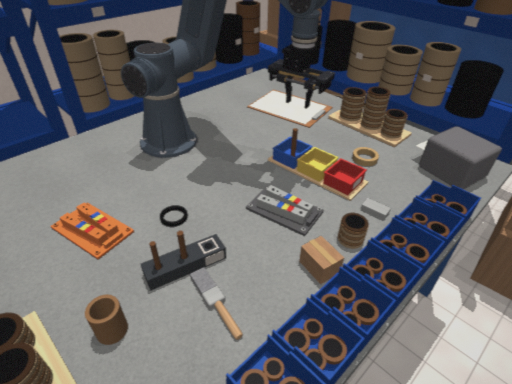

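The rod stands upright in the blue bin, and the other two rods and the bystanders look undisturbed. I'm handing in.

```bash
python3 -c "
from rig import *
print(hand_in())"
```

```text
the job is handed in; nothing more can be done
None
```

The rod from the white-marked socket reads **blue**. It now stands upright and let go near the middle of the blue bin, and I handed the job in after about 18 s of robot time.

- **Sizing:** The rod wedged at gauge x ≈ −5.5 mm, inside the blue band. The jaw opening of about 17.4 mm agrees with that.
- **Wedging force:** I held it for more than 0.8 s with 4–5 N of push. It first leaned on the left bar, so I nudged it 0.5 mm, after which the side force was about 1 N or less. The forces on the individual bars can't be read directly; I inferred that both held it from the low side force and the rod having stopped.
- **Placing:** I lowered it until the foot touched the bin floor, opened the jaws and rose clear. The last pictures show it standing, with the foot at about (0.394, 0.248, 0.013) m.
- **Everything else:** In the last pictures the other two rods are still in their sockets and the bystanders look unmoved.
- **What disagreed or failed:**
  - The networks and my own fit differed by about 3 mm on the slot mouth. Measuring the rod directly against the bar in the wrist picture settled it.
  - In the last scene picture the network missed the placed rod, but the side camera found it and it is plainly visible.
  - One early move was refused for a missing field, and nothing moved.

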